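# Set and lock the depth stop of a lid-holding stand

## Robot

A 7-joint arm with a two-finger parallel gripper is mounted at the origin on a cart in front of the work surface, level with it; the furniture and walls round the work are solid. World frame = base frame: x ahead of the robot, y to its left, z up, the work surface at z = 0. Lengths are in mm, angles in degrees, forces in N, time in s.
With the tool pointing down it reaches from about 400 to 900 mm from the base axis. Payload 5.5 kg.
Tool frame: the origin (TCP) lies at the centre of the arm's flange, where the gripper is bolted on; the fingertips stand manip.finger_overhang ahead of it and the grasp point (between the pads) lies 159 mm ahead of it (manip.finger_overhang is the distance from the TCP to the fingertips, in mm); z points along the fingers, y is the line along which they close (so a half turn about z gives the same grasp; the last joint's range is limited). The gripper opens to 92 mm and grips with 3 to 60 N. Pads are 19 mm wide; open, the fingers measure 130 mm over their backs; the gripper's body (75 mm by 190 mm) begins 47 mm behind the grasp point.
Start: joints at [86.242, 28.699, -24.465, 88.831, 12.651, 65.22, -12.049], TCP at [209.916, -615.168, 404.729] pointing down, gripper open.
Joint ranges: [-164.97, 164.97], [-17.58, 116.51], [-87.97, 89.64], [11.32, 138.91], [-80.73, 260.73], [10.89, 115.49], [-147.41, 147.41]. Speed limits (degrees/s): [147.25, 147.25, 180, 180, 180, 180, 180].

## Interface

Orientations are given as [roll, pitch, yaw] about the fixed x, y, z axes, in that order (R = Rz(yaw) Ry(pitch) Rx(roll)).
In Python, from station import manip, eyes gives the robot as it stands.
- The arm moves only by the tool servo_tool, never from a script. Its arguments are lists of equal length, an entry for each row: "delta_pos": the shift along the tool's x, y, z in m, a list of three; "angular": the turn, a rotation vector about the tool's x, y, z in degrees, a list of three. In form: {"delta_pos": [[dx, dy, dz], ...], "angular": [[wx, wy, wz], ...]}. A call has exactly 5 rows; each row is the pose to reach, as a shift and turn from the pose commanded when the call began, along the tool's axes at that moment; what a row does not reach only later rows make up. A row lasts 1/10 s, in which the tool goes at most 50 mm and 8.59 degrees, less where a joint would pass 70% of its speed; a pose out of reach is approached as far as the arm can. A call with a gripper value outside its range is refused whole. "grip" is the finger opening in m, from 0 to 0.0918, set as the call begins (left out, the last holds). The fingers move at their own pace and stop on an object; the grip force is fixed at half the most. Time passes only in rows, so rows that repeat a pose let the fingers close, or fill a call up. It gives the time, the measured TCP pose, the force, the opening and the grip force at its end, in the units of the state.
- manip.observe(): the state, without advancing time (a new reading comes with each control period).
- eyes.snapshot(name): name is "side" or "top"; returns the picture (384x512x3 uint8, blue, green, red); there is no depth.
- eyes.camera_model(name): a dict with "intrinsics" (3x3 intrinsics, pixels), "T" (4x4, takes a point from camera to world coordinates). Camera axes: x right, y down, z forward; pixel columns grow to the right and rows downward; lengths in mm; the calibration is good to about 2 mm. A picture is of the moment at which its call begins. camera_model takes no time and is no camera call.
- manip.sign_off(): hands the job in; it is judged then, once.
Trained networks look in the newest picture that a camera, given by its name, has taken for a name from the list of things; names that differ only in an ending like _2 or _b are one class to them, and where a whole thing is asked for, a point or a joint stands for the part that bears it (a point fixed in the world has none). Each returns a list of dicts, best first, with "score" (0 to 1); they miss things now and then, are a little off and sometimes report something else, mostly with a low value. They report only what shows in the picture. A call takes as long as a camera call. They do not tell look-alikes from the thing itself.
- eyes.find_in(camera, thing): "centre" ([x, y, z] in mm, in the coordinates of the camera as it stood for that picture, good to about 4 mm: the middle of the surface that is visible of it).
- eyes.silhouettes(camera, thing): "mask" (384x512 bool, what is visible of it).
- eyes.tip_of(camera, thing): "centre" ([x, y, z] in mm, in the coordinates of the camera as it stood for that picture, good to about 4 mm: a listed point, or the origin of a listed thing).
The state is a dict: "clock": time; "joints": joint angles; "qd": joint speeds; "effort": joint torques, N m; "position": TCP position; "ee_rot": TCP orientation; "contact_force": force on the tool from outside, world axes, zero at the start; "moment": the same for the moment, N m; "width": finger opening in mm; "grasp_force": force on a finger pad.
Only numpy, scipy, OpenCV 4.12 (cv2) and the standard library are available. Lean on these libraries where they do the work, as an engineer would, in place of code of your own. Each camera call takes 0.05 s, during which the arm holds its last target. There are 200 camera calls.

## Task

A tin stands under the sliding stop of the lid-holding stand. Push the stop's black knob down gently, by feel, until its sprung foot bears lightly on the tin's lid and stays bearing on it, without pressing hard; then swing the clamp lever all the way down to lock the stop there. Leave the tin where it stands and the mug, spice jar and salt shaker beside the stand undisturbed.

Things in the scene. Friction and masses are not known exactly. Their poses are not given: they have to be found in the camera images.
- lid_stand: Fixed stand: pale wood base 210 x 150 x 15 mm, square steel column 176 mm high at its rear, steel arm forward to a round guide 40 mm across, top 179 mm above the counter. Origin: centre of the base's underside; x from the front (robot side) to the column, y left, z up. The vertical stop rod is at stand x = -30 mm, y = 0; the clamp lever on the guide's right (-y) side.
- stop_rod: Depth stop: aluminium rod 18 mm thick, sliding up and down in the guide (travel 54 mm), black knob on top. Origin: the rod's lower end, 113 mm under the knob's top; z up. Below it a thin spindle, screwed out by an unmeasured amount, carries a round foot 32 mm across: its underside is 20 to 44 mm below the rod's end, so its meeting the lid must be felt. It starts 10 to 48 mm clear of the lid.
- knob_top (a point): Centre of the flat top of the stop's round black knob (42 mm across, 22 mm high). A push of about 2 N moves the stiff rod slowly down, and it stays where left. Once the foot touches, its spring adds 4 N for every further mm; over 16 N on the lid dents it. With the foot on the lid it is 206 to 230 mm above the counter. Let go, up to 8 N remains.
- tin: The food tin standing loose on the base under the stop, 75 mm across, 58 mm high. Origin: centre of its underside (15 mm above the counter); its flat lid is 58 mm above that. Within 8 mm of the rod's axis.
- clamp_lever (a joint): Clamp lever, rad: 0 = fully up (pointing to the stand's right and 0.9 rad above level, rod loose), 1.0 = fully down on its stop (0.1 rad below level, rod clamped). Turns about a level pin along the stand's x, stays where left; 2 to 5 N at the tip press it down, most in the last part where the clamp bites.
- lever_tip (a point): Point in the middle of the lever's black grip (grip 40 mm long, 20 mm wide, 11 mm thick), 80 mm from the lever's pin; the grip reaches 95 mm from the pin. It moves with the lever.
- lever_pivot (a point): The lever's pin (fixed on the stand): 46 mm to the right of the rod's axis and 161 mm above the counter. The lever points from here to the stand's right (-y).
- spice: Spice jar 44 mm across, 105 mm high, loose on the counter left of the stand; a bystander. Origin: centre of its underside.
- mug: White mug 86 mm across, 91 mm high, with a handle, loose on the counter right of the stand; a bystander. Origin: centre of its underside.
- salt: Salt shaker 44 mm across, 90 mm high, loose on the counter at the rear right of the stand; a bystander. Origin: centre of its underside.
There are look-alikes about, which are no part of the job. There is more than one size of the tin; the job needs the smallest.

How it is judged:
By the outcome, as a careful person would: the job done as asked, in the order asked, and still so for the second after the job is handed in, with the robot touching nothing.
It also fails if it takes over 51 s, if anything falls off the work surface, if the arm or the gripper's body presses on something with over 40 N, if the wrist force passes 120 N, or if a joint passes its speed limit or range.

## Working session

There is one attempt and no reset: what is moved stays moved. The work goes in short steps, Python scripts to look and compute and a tool call to move; the robot and the scene stay as the last step left them, time stands still between calls to the robot, and variables do not carry over. Pictures are saved under pics/ and viewed, at most 10 in all, crops included, and the job is handed in when it is done.

Besides the shell and the picture viewer there is one more tool, called after ">>>" as name(argument=value, ...) on one line, values as JSON. servo_tool: Moves the arm, as the interface text tells. Its arguments: {"type":"object","properties":{"delta_pos":{"type":"array"},"angular":{"type":"array"},"grip":{"type":"number"}},"required":["delta_pos","angular"]}

```bash
mkdir -p pics; ls
cat > h.py <<'E'
import numpy as np,cv2
from station import manip,eyes
def w(cam,p):
    T=np.array(eyes.camera_model(cam)["T"]);return (T@np.r_[p,1])[:3]
E
python3 - <<'E'
from h import *
o=manip.observe();print(o,manip.finger_overhang)
for c in("side","top"):
    cv2.imwrite(f"pics/{c}0.png",eyes.snapshot(c))
    T=np.array(eyes.camera_model(c)["T"]);print(c,T.round(2).tolist())
    for t in("knob_top","lever_tip","lever_pivot","lid_stand","tin","mug","spice","salt"):
        print(t,[(w(c,d["centre"]).round(0).tolist(),round(d["score"],2)) for d in eyes.tip_of(c,t)[:4]])
E
```

```text
pics
{'clock': 0.0, 'joints': array([ 86.23888826,  28.75270695, -24.45130403,  88.89245824,
        12.65137242,  65.21829345, -12.05178116]), 'qd': array([ 0.15078542, -0.01356903,  0.05077553,  0.13569146,  0.01352444,
        0.01246537, -0.0017046 ]), 'effort': array([ 4.19938724e-04, -5.66599739e+01, -5.81600547e+00, -2.79117966e+01,
       -6.83821226e-02,  3.08115478e-02,  1.69682776e-04]), 'position': array([ 209.73068383, -614.85591648,  403.67975771]), 'ee_rot': array([-1.79889853e+02, -2.36054215e-03,  1.88406195e+01]), 'contact_force': array([-0.33741667, -0.21439877, -0.83460348]), 'moment': array([-0.00115666, -0.03196847, -0.00461329]), 'grasp_force': 0.0, 'width': 91.83917490510949} 178.0
side [[0.92, -0.24, 0.31, 255.17], [-0.39, -0.54, 0.75, -593.16], [-0.02, -0.81, -0.59, 678.83], [0.0, 0.0, 0.0, 1.0]]
knob_top [([491.0, 55.0, 244.0], 0.69)]
lever_tip [([479.0, -53.0, 213.0], 0.65)]
lever_pivot [([487.0, 3.0, 160.0], 0.85)]
lid_stand [([520.0, 46.0, -2.0], 0.86), ([505.0, -160.0, -1.0], 0.75)]
tin [([719.0, -72.0, -2.0], 0.65), ([300.0, 171.0, 3.0], 0.62)]
mug [([504.0, -161.0, 1.0], 0.62)]
spice [([600.0, 166.0, 0.0], 0.66), ([601.0, -76.0, 5.0], 0.18)]
salt [([599.0, -76.0, 2.0], 0.71)]
top [[-0.05, -0.98, 0.21, 244.91], [-1.0, 0.05, -0.01, 30.6], [0.0, -0.21, -0.98, 1370.67], [0.0, 0.0, 0.0, 1.0]]
knob_top [([492.0, 53.0, 246.0], 0.53), ([481.0, 6.0, 161.0], 0.2)]
lever_tip [([471.0, -58.0, 218.0], 0.61), ([507.0, -163.0, -1.0], 0.42)]
lever_pivot []
lid_stand [([518.0, 46.0, -1.0], 0.71)]
tin [([724.0, -68.0, -1.0], 0.81), ([488.0, 48.0, 13.0], 0.68), ([299.0, 178.0, 3.0], 0.6)]
mug [([506.0, -163.0, 1.0], 0.58)]
spice [([603.0, 165.0, 5.0], 0.76)]
salt [([595.0, -79.0, 2.0], 0.51)]
```

View pics/side0.png

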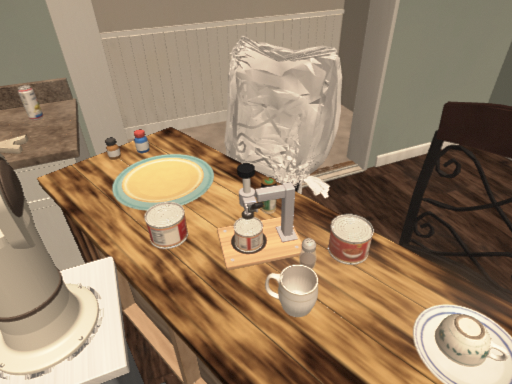

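View pics/top0.png

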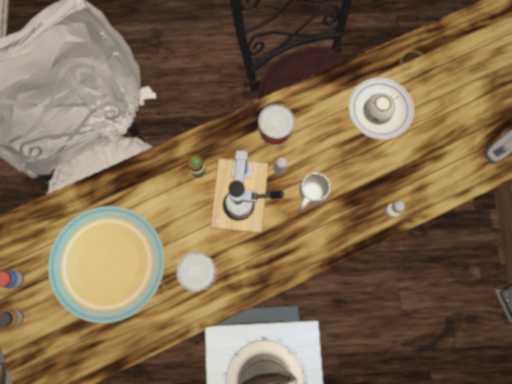

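Side view: the knob is at about (246,170), above the small tin at (249,235), with the lever pointing right and up. Mug is at (297,290), salt at (308,252). The top view agrees, with the knob at (237,188) and the lever grip at (277,195). The nets put the rod at about (490,52) and the stand's yaw at about -6°.

```bash
cat >> h.py <<'E'
from scipy.spatial.transform import Rotation as R
def plan(p0,y0,p1,y1,n):
    """per-call lists (5 rows each) for straight move in n calls"""
    p0=np.array(p0,float);p1=np.array(p1,float);N=5*n;p,y=p0,y0
    for c in range(n):
        rr=R.from_euler('xyz',[180,0,y],degrees=True);P=[];A=[]
        for i in range(1,6):
            f=(c*5+i)/N;P.append((rr.inv().apply(p0+f*(p1-p0)-p)/1000).round(3).tolist());A.append([0,0,round(-(y0+f*(y1-y0)-y),1)])
        print(P,A); p=p+rr.apply(np.array(P[-1])*1000); y=y-A[-1][2]
    print('end',p.round(1),y); return p,y
E
python3 - <<'E'
from h import *
p,y=plan([209.9,-615.2,404.7],18.84,[480,-300,480],50,2)
plan(p,y,[490,52,450],84,2)
E
```

```text
[[0.036, -0.021, -0.008], [0.071, -0.042, -0.015], [0.107, -0.063, -0.023], [0.143, -0.084, -0.03], [0.179, -0.106, -0.038]] [[0, 0, -3.1], [0, 0, -6.2], [0, 0, -9.3], [0, 0, -12.5], [0, 0, -15.6]]
[[0.04, -0.01, -0.007], [0.08, -0.021, -0.015], [0.12, -0.032, -0.022], [0.16, -0.043, -0.03], [0.2, -0.053, -0.037]] [[0, 0, -3.1], [0, 0, -6.2], [0, 0, -9.3], [0, 0, -12.4], [0, 0, -15.6]]
end [ 480.  -300.3  479.7] 50.04
[[0.028, -0.022, 0.003], [0.055, -0.044, 0.006], [0.083, -0.066, 0.009], [0.111, -0.087, 0.012], [0.138, -0.109, 0.015]] [[0, 0, -3.4], [0, 0, -6.8], [0, 0, -10.2], [0, 0, -13.6], [0, 0, -17.0]]
[[0.033, -0.013, 0.003], [0.066, -0.026, 0.006], [0.099, -0.039, 0.009], [0.132, -0.052, 0.012], [0.164, -0.064, 0.015]] [[0, 0, -3.4], [0, 0, -6.8], [0, 0, -10.2], [0, 0, -13.6], [0, 0, -17.0]]
end [490.2  51.5 449.7] 84.03999999999999
```

>>> servo_tool(delta_pos=[[0.036, -0.021, -0.008], [0.071, -0.042, -0.015], [0.107, -0.063, -0.023], [0.143, -0.084, -0.03], [0.179, -0.106, -0.038]], angular=[[0, 0, -3.1], [0, 0, -6.2], [0, 0, -9.3], [0, 0, -12.5], [0, 0, -15.6]], grip=0)

```text
clock: 1.4
position: [345.9, -455.7, 443.1]
ee_rot: [180.0, 0.0, 34.6]
contact_force: [0.3, -0.8, 0.3]
width: 56.6
grasp_force: 0.0
```

>>> servo_tool(delta_pos=[[0.04, -0.01, -0.007], [0.08, -0.021, -0.015], [0.12, -0.032, -0.022], [0.16, -0.043, -0.03], [0.2, -0.053, -0.037]], angular=[[0, 0, -3.1], [0, 0, -6.2], [0, 0, -9.3], [0, 0, -12.4], [0, 0, -15.6]])

```text
clock: 1.9
position: [480.9, -298.7, 480.5]
ee_rot: [179.9, 0.0, 50.2]
contact_force: [0.6, -0.2, 0.2]
width: 16.4
grasp_force: 0.0
```

>>> servo_tool(delta_pos=[[0.028, -0.022, 0.003], [0.055, -0.044, 0.006], [0.083, -0.066, 0.009], [0.111, -0.087, 0.012], [0.138, -0.109, 0.015]], angular=[[0, 0, -3.4], [0, 0, -6.8], [0, 0, -10.2], [0, 0, -13.6], [0, 0, -17.0]])

```text
clock: 2.4
position: [485.1, -122.9, 464.9]
ee_rot: [180.0, 0.0, 67.2]
contact_force: [1.0, -0.1, 0.5]
width: 0.5
grasp_force: 0.0
```

>>> servo_tool(delta_pos=[[0.033, -0.013, 0.003], [0.066, -0.026, 0.006], [0.099, -0.039, 0.009], [0.132, -0.052, 0.012], [0.164, -0.064, 0.015]], angular=[[0, 0, -3.4], [0, 0, -6.8], [0, 0, -10.2], [0, 0, -13.6], [0, 0, -17.0]])

```text
clock: 2.9
position: [489.9, 53.0, 450.0]
ee_rot: [179.9, 0.0, 84.2]
contact_force: [0.6, 0.2, -0.5]
width: 0.6
grasp_force: 0.0
```

Run:
```python
from h import *
o=manip.observe();print(o["position"],o["ee_rot"],o["joints"].round(0),o["contact_force"])
im=eyes.snapshot("side");cv2.imwrite("pics/side1.png",cv2.resize(im[100:290,180:400],None,fx=3,fy=3,interpolation=2))
for c in("side","top"):
    if c=="top": eyes.snapshot(c)
    for t in("knob_top","lever_tip","lever_pivot","lid_stand","tin"):
        print(c,t,[(w(c,d["centre"]).round(0).tolist(),round(d["score"],2)) for d in eyes.tip_of(c,t)[:3]])
```

```text
[489.93960175  53.03097478 449.96576097] [1.79947286e+02 3.10546372e-02 8.41751624e+01] [ 40.  15. -57. 107.  14.  65. -28.] [ 0.63275162  0.16157739 -0.51621115]
side knob_top [([489.0, 54.0, 243.0], 0.57)]
side lever_tip [([480.0, -54.0, 214.0], 0.55), ([486.0, 4.0, 160.0], 0.55)]
side lever_pivot [([485.0, 0.0, 163.0], 0.69)]
side lid_stand [([520.0, 45.0, 0.0], 0.96)]
side tin [([719.0, -72.0, 4.0], 0.92), ([299.0, 172.0, 2.0], 0.67), ([489.0, 50.0, 245.0], 0.2)]
top knob_top []
top lever_tip []
top lever_pivot []
top lid_stand []
top tin [([300.0, 176.0, 2.0], 0.73), ([724.0, -70.0, 0.0], 0.67)]
```

View pics/side1.png

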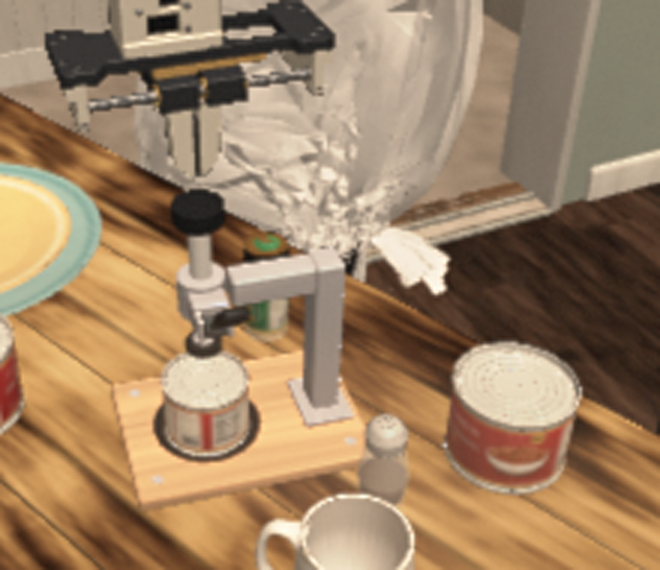

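Fingers (crop 195,175) are right over the knob (197,200). The foot shows at (205,345) and its lower edge is just above the lid at (205,378). I'll work out the gap from these pixels.

Run:
```python
from h import *
m=eyes.camera_model("side");K=np.array(m["intrinsics"]);Ti=np.linalg.inv(np.array(m["T"]))
for z in(73,80,85,90,95,100,105,110,244):
    q=K@(Ti@np.array([489.5,52,z,1]))[:3];q=q[:2]/q[2];print(z,((q-[180,100])*3).round(0))
```

```text
73 [202. 374.]
80 [202. 367.]
85 [201. 363.]
90 [201. 359.]
95 [201. 354.]
100 [201. 349.]
105 [201. 345.]
110 [200. 340.]
244 [195. 205.]
```

>>> servo_tool(delta_pos=[[0, 0, 0.005], [0, 0, 0.01], [0, 0, 0.015], [0, 0, 0.02], [0, 0, 0.023]], angular=[[0, 0, 0], [0, 0, 0], [0, 0, 0], [0, 0, 0], [0, 0, 0]])

```text
clock: 4.0
position: [490.0, 51.5, 426.0]
ee_rot: [-179.9, -0.0, 84.1]
contact_force: [-0.5, 0.2, 0.1]
width: 0.3
grasp_force: 0.0
```

>>> servo_tool(delta_pos=[[0, 0, 0.0015], [0, 0, 0.003], [0, 0, 0.0045], [0, 0, 0.006], [0, 0, 0.0075]], angular=[[0, 0, 0], [0, 0, 0], [0, 0, 0], [0, 0, 0], [0, 0, 0]])

```text
clock: 4.5
position: [490.2, 51.6, 419.3]
ee_rot: [180.0, 0.0, 84.0]
contact_force: [-1.3, -0.6, 2.5]
width: 0.4
grasp_force: 1.0
```

Run:
```python
from h import *
print(manip.observe()["contact_force"])
im=eyes.snapshot("side");cv2.imwrite("pics/side2.png",cv2.resize(im[145:275,210:300],None,fx=4.5,fy=4.5,interpolation=2))
```

```text
[-1.33705356 -0.57973552  2.47026151]
```

View pics/side2.png

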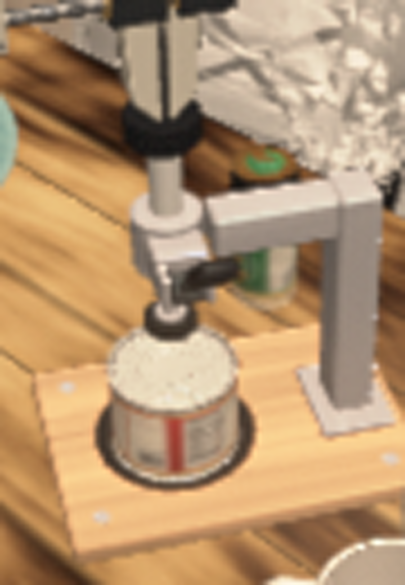

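Fingers are on the knob and the rod is sliding at about 2.5 N. The foot (170,318) is still clear of the lid (172,370), by about 20 mm or more.

>>> servo_tool(delta_pos=[[0, 0, 0.0016], [0, 0, 0.0032], [0, 0, 0.0048], [0, 0, 0.0064], [0, 0, 0.008]], angular=[[0, 0, 0], [0, 0, 0], [0, 0, 0], [0, 0, 0], [0, 0, 0]])

```text
clock: 5.05
position: [490.2, 51.6, 411.2]
ee_rot: [180.0, -0.0, 84.0]
contact_force: [0.2, 0.8, 2.2]
width: 0.7
grasp_force: 1.0
```

>>> servo_tool(delta_pos=[[0, 0, 0.0005], [0, 0, 0.001], [0, 0, 0.0015], [0, 0, 0.002], [0, 0, 0.002]], angular=[[0, 0, 0], [0, 0, 0], [0, 0, 0], [0, 0, 0], [0, 0, 0]])

```text
clock: 5.55
position: [490.2, 51.6, 409.2]
ee_rot: [180.0, -0.0, 84.0]
contact_force: [-0.9, 1.1, 0.9]
width: 0.2
grasp_force: 0.5
```

Run:
```python
from h import *
o=manip.observe();print(o["position"],o["contact_force"])
im=eyes.snapshot("side");cv2.imwrite("pics/side3.png",cv2.resize(im[190:260,220:280],None,fx=8,fy=8,interpolation=2))
```

```text
[490.20877993  51.57886827 409.19827402] [-0.8519495   1.08971164  0.90555064]
```

View pics/side3.png

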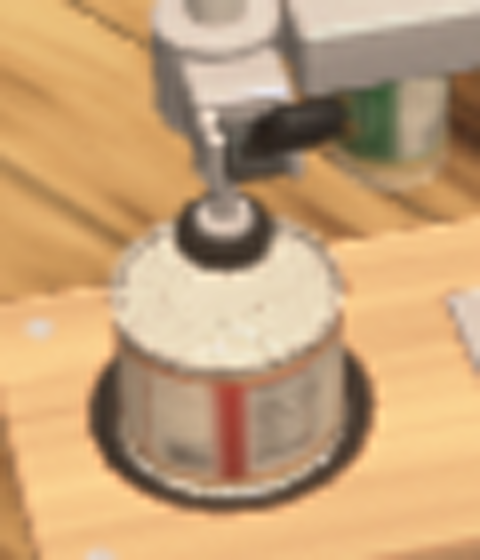

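The foot's rim (lower edge at row 272) is still about 16 mm or more above the lid, whose centre is near row 292. I can move 6 mm more, then feel my way.

>>> servo_tool(delta_pos=[[0, 0, 0.0012], [0, 0, 0.0024], [0, 0, 0.0036], [0, 0, 0.0048], [0, 0, 0.006]], angular=[[0, 0, 0], [0, 0, 0], [0, 0, 0], [0, 0, 0], [0, 0, 0]])

```text
clock: 6.1
position: [490.2, 51.5, 403.1]
ee_rot: [180.0, -0.0, 84.0]
contact_force: [0.5, 0.7, 2.9]
width: 0.3
grasp_force: 1.0
```

Run:
```python
from h import *
F=[]
for i in range(4):
    im=eyes.snapshot("side");F.append(manip.observe()["contact_force"])
print(np.round(F,1),manip.observe()["position"])
cv2.imwrite("pics/side4.png",cv2.resize(im[190:260,220:280],None,fx=8,fy=8,interpolation=2))
```

```text
[[-0.   0.6  0.5]
 [-0.2  0.2  0.2]
 [ 0.3 -0.1  0.5]
 [ 0.4 -0.5 -0.7]] [490.06141702  51.28774842 402.96279809]
```

View pics/side4.png

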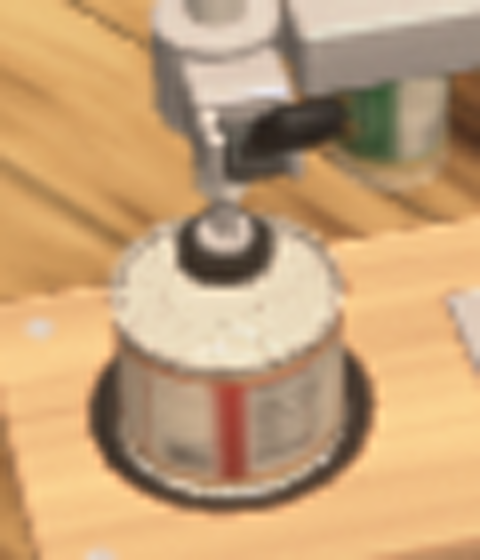

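The foot's rim is now at row 286, and on the rod axis that leaves about 10 mm. Move 3.5 mm, then go in small steps.

>>> servo_tool(delta_pos=[[0, 0, 0.0007], [0, 0, 0.0014], [0, 0, 0.0021], [0, 0, 0.0028], [0, 0, 0.0035]], angular=[[0, 0, 0], [0, 0, 0], [0, 0, 0], [0, 0, 0], [0, 0, 0]])

```text
clock: 6.8
position: [490.1, 51.3, 399.6]
ee_rot: [-180.0, 0.0, 84.0]
contact_force: [-1.0, -0.5, 2.7]
width: 0.6
grasp_force: 1.0
```

>>> servo_tool(delta_pos=[[0, 0, 0.0003], [0, 0, 0.0006], [0, 0, 0.0009], [0, 0, 0.0012], [0, 0, 0.0015]], angular=[[0, 0, 0], [0, 0, 0], [0, 0, 0], [0, 0, 0], [0, 0, 0]])

```text
clock: 7.3
position: [490.2, 51.5, 398.2]
ee_rot: [180.0, 0.0, 84.0]
contact_force: [-0.4, -1.3, 2.2]
width: 0.5
grasp_force: 1.0
```

>>> servo_tool(delta_pos=[[0, 0, 0.0003], [0, 0, 0.0006], [0, 0, 0.0009], [0, 0, 0.0012], [0, 0, 0.0015]], angular=[[0, 0, 0], [0, 0, 0], [0, 0, 0], [0, 0, 0], [0, 0, 0]])

```text
clock: 7.8
position: [490.2, 51.5, 396.7]
ee_rot: [180.0, 0.0, 84.0]
contact_force: [-0.9, -1.1, 2.3]
width: 0.2
grasp_force: 1.0
```

>>> servo_tool(delta_pos=[[0, 0, 0.0003], [0, 0, 0.0006], [0, 0, 0.0009], [0, 0, 0.0012], [0, 0, 0.0015]], angular=[[0, 0, 0], [0, 0, 0], [0, 0, 0], [0, 0, 0], [0, 0, 0]])

```text
clock: 8.3
position: [490.2, 51.5, 395.2]
ee_rot: [180.0, 0.0, 84.0]
contact_force: [-1.6, -1.3, 0.8]
width: 0.4
grasp_force: 1.0
```

>>> servo_tool(delta_pos=[[0, 0, 0.0003], [0, 0, 0.0006], [0, 0, 0.0009], [0, 0, 0.0012], [0, 0, 0.0015]], angular=[[0, 0, 0], [0, 0, 0], [0, 0, 0], [0, 0, 0], [0, 0, 0]])

```text
clock: 8.8
position: [490.2, 51.5, 393.9]
ee_rot: [180.0, 0.0, 84.0]
contact_force: [-1.4, -2.5, 4.9]
width: 0.3
grasp_force: 2.3
```

>>> servo_tool(delta_pos=[[0, 0, 0.0001], [0, 0, 0.0002], [0, 0, 0.0003], [0, 0, 0.0004], [0, 0, 0.0005]], angular=[[0, 0, 0], [0, 0, 0], [0, 0, 0], [0, 0, 0], [0, 0, 0]])

```text
clock: 9.3
position: [490.2, 51.6, 393.5]
ee_rot: [180.0, 0.0, 84.0]
contact_force: [-1.6, -1.9, 6.8]
width: 0.8
grasp_force: 3.1
```

Contact is felt: the force rose from 2.3 to 4.9 to 6.8 N. One small step more, then release.

>>> servo_tool(delta_pos=[[0, 0, 0.0001], [0, 0, 0.0002], [0, 0, 0.0003], [0, 0, 0.0003], [0, 0, 0.0003]], angular=[[0, 0, 0], [0, 0, 0], [0, 0, 0], [0, 0, 0], [0, 0, 0]])

```text
clock: 9.8
position: [490.2, 51.6, 393.2]
ee_rot: [180.0, 0.0, 84.0]
contact_force: [-2.2, -2.5, 6.9]
width: 0.4
grasp_force: 3.3
```

Run:
```python
from h import *
F=[]
for i in range(4):
    im=eyes.snapshot("side");F.append(manip.observe()["contact_force"][2])
print(np.round(F,1),manip.observe()["position"])
cv2.imwrite("pics/side5.png",cv2.resize(im[190:260,220:280],None,fx=8,fy=8,interpolation=2))
```

```text
[6.8 6.9 7.  7.2] [490.22251809  51.55661561 393.23165124]
```

View pics/side5.png

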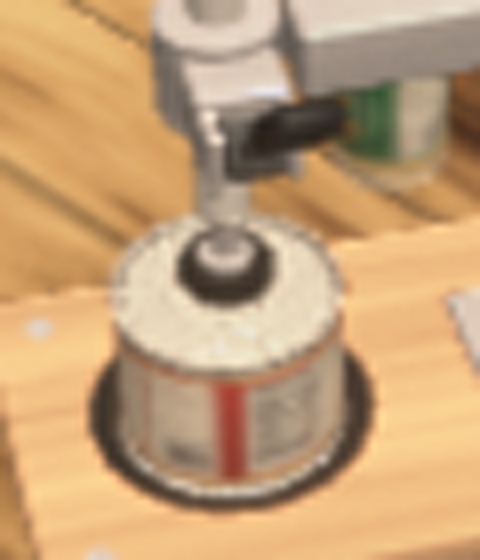

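The foot sits on the lid, with its rim at (225,300). The tin has not moved (lid centre about (228,292)), and the hand force holds steady at about 7 N. Now I release and plan the lever press.

Run:
```python
from h import *
y=84.04;p=[490.2,51.5,393]
for q,n in(([490.2,51.5,443],1),([481,-33,430],1),([481,-33,404],1),([479,-53,382],1),([478,-62,360],1),([477.6,-65,347],1)): p,y=plan(p,y,q,y,n)
```

```text
[[0.0, 0.0, -0.01], [0.0, 0.0, -0.02], [0.0, 0.0, -0.03], [0.0, 0.0, -0.04], [0.0, 0.0, -0.05]] [[0, 0, -0.0], [0, 0, -0.0], [0, 0, -0.0], [0, 0, -0.0], [0, 0, -0.0]]
end [490.2  51.5 443. ] 84.04
[[-0.017, -0.0, 0.003], [-0.034, -0.0, 0.005], [-0.051, -0.0, 0.008], [-0.068, -0.0, 0.01], [-0.085, -0.0, 0.013]] [[0, 0, -0.0], [0, 0, -0.0], [0, 0, -0.0], [0, 0, -0.0], [0, 0, -0.0]]
end [481.4 -33.  430. ] 84.04
[[0.0, -0.0, 0.005], [0.0, -0.0, 0.01], [0.0, -0.0, 0.016], [0.0, -0.0, 0.021], [0.0, -0.0, 0.026]] [[0, 0, -0.0], [0, 0, -0.0], [0, 0, -0.0], [0, 0, -0.0], [0, 0, -0.0]]
end [481.4 -33.  404. ] 84.04
[[-0.004, -0.0, 0.004], [-0.008, -0.0, 0.009], [-0.012, -0.0, 0.013], [-0.016, -0.0, 0.018], [-0.02, -0.0, 0.022]] [[0, 0, -0.0], [0, 0, -0.0], [0, 0, -0.0], [0, 0, -0.0], [0, 0, -0.0]]
end [479.3 -52.9 382. ] 84.04
[[-0.002, -0.0, 0.004], [-0.004, -0.0, 0.009], [-0.005, -0.0, 0.013], [-0.007, -0.0, 0.018], [-0.009, -0.0, 0.022]] [[0, 0, -0.0], [0, 0, -0.0], [0, 0, -0.0], [0, 0, -0.0], [0, 0, -0.0]]
end [478.4 -61.9 360. ] 84.04
[[-0.001, -0.0, 0.003], [-0.001, -0.0, 0.005], [-0.002, -0.0, 0.008], [-0.003, -0.0, 0.01], [-0.003, -0.0, 0.013]] [[0, 0, -0.0], [0, 0, -0.0], [0, 0, -0.0], [0, 0, -0.0], [0, 0, -0.0]]
end [478.1 -64.9 347. ] 84.04
```

>>> servo_tool(delta_pos=[[0, 0, -0.004], [0, 0, -0.015], [0, 0, -0.03], [0, 0, -0.05], [0, 0, -0.05]], angular=[[0, 0, 0], [0, 0, 0], [0, 0, 0], [0, 0, 0], [0, 0, 0]])

```text
clock: 10.5
position: [491.3, 52.4, 446.3]
ee_rot: [179.7, -0.0, 84.1]
contact_force: [0.9, 1.0, 0.3]
width: 0.4
grasp_force: 0.0
```

>>> servo_tool(delta_pos=[[-0.017, 0, 0.003], [-0.034, 0, 0.005], [-0.051, 0, 0.008], [-0.068, 0, 0.01], [-0.085, 0, 0.013]], angular=[[0, 0, 0], [0, 0, 0], [0, 0, 0], [0, 0, 0], [0, 0, 0]])

```text
clock: 11.0
position: [481.3, -33.6, 430.2]
ee_rot: [180.0, 0.0, 84.0]
contact_force: [0.1, 0.2, 0.8]
width: 0.5
grasp_force: 0.0
```

>>> servo_tool(delta_pos=[[0, 0, 0.005], [0, 0, 0.01], [0, 0, 0.015], [0, 0, 0.02], [0, 0, 0.026]], angular=[[0, 0, 0], [0, 0, 0], [0, 0, 0], [0, 0, 0], [0, 0, 0]])

```text
clock: 11.5
position: [481.4, -32.2, 403.6]
ee_rot: [180.0, -0.0, 84.1]
contact_force: [-0.1, 0.0, -0.5]
width: 0.6
grasp_force: 0.0
```

Run:
```python
from h import *
o=manip.observe();print(o["position"],o["contact_force"])
im=eyes.snapshot("side");cv2.imwrite("pics/side6.png",cv2.resize(im[130:270,200:320],None,fx=4,fy=4,interpolation=2))
```

```text
[481.44218899 -32.18740814 403.5649783 ] [-0.12939594  0.0137397  -0.52688771]
```

View pics/side6.png

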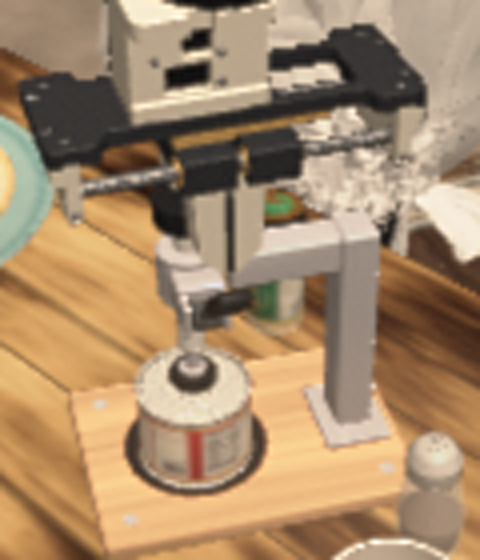

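Fingers (230,275) are just above the lever's black grip (222,305), and the foot is still on the lid (192,375). Now I start the lever arc.

>>> servo_tool(delta_pos=[[-0.004, 0, 0.004], [-0.008, 0, 0.009], [-0.012, 0, 0.013], [-0.016, 0, 0.018], [-0.02, 0, 0.022]], angular=[[0, 0, 0], [0, 0, 0], [0, 0, 0], [0, 0, 0], [0, 0, 0]])

```text
clock: 12.05
position: [479.2, -53.0, 381.5]
ee_rot: [-180.0, -0.0, 84.0]
contact_force: [0.2, 1.9, 0.9]
width: 0.6
grasp_force: 1.0
```

>>> servo_tool(delta_pos=[[-0.002, 0, 0.004], [-0.004, 0, 0.009], [-0.005, 0, 0.013], [-0.007, 0, 0.018], [-0.009, 0, 0.022]], angular=[[0, 0, 0], [0, 0, 0], [0, 0, 0], [0, 0, 0], [0, 0, 0]])

```text
clock: 12.55
position: [478.3, -61.9, 359.5]
ee_rot: [-180.0, -0.0, 84.0]
contact_force: [-0.8, 1.2, 1.8]
width: 0.3
grasp_force: 1.0
```

>>> servo_tool(delta_pos=[[-0.001, 0, 0.003], [-0.001, 0, 0.005], [-0.002, 0, 0.008], [-0.003, 0, 0.01], [-0.003, 0, 0.013]], angular=[[0, 0, 0], [0, 0, 0], [0, 0, 0], [0, 0, 0], [0, 0, 0]])

```text
clock: 13.05
position: [478.1, -64.9, 346.9]
ee_rot: [180.0, 0.0, 84.0]
contact_force: [-0.5, -0.0, 2.4]
width: 0.4
grasp_force: 1.0
```

>>> servo_tool(delta_pos=[[0, 0, 0.001], [0, 0, 0.002], [0, 0, 0.003], [0, 0, 0.004], [0, 0, 0.005]], angular=[[0, 0, 0], [0, 0, 0], [0, 0, 0], [0, 0, 0], [0, 0, 0]])

```text
clock: 13.55
position: [478.1, -65.1, 342.0]
ee_rot: [180.0, 0.0, 84.0]
contact_force: [-0.5, -1.2, 3.0]
width: 0.2
grasp_force: 1.4
```

>>> servo_tool(delta_pos=[[0, 0, 0.0005], [0, 0, 0.001], [0, 0, 0.0015], [0, 0, 0.002], [0, 0, 0.0025]], angular=[[0, 0, 0], [0, 0, 0], [0, 0, 0], [0, 0, 0], [0, 0, 0]])

```text
clock: 14.05
position: [478.1, -65.1, 339.5]
ee_rot: [180.0, 0.0, 84.0]
contact_force: [-0.9, -2.3, 2.5]
width: 0.4
grasp_force: 1.3
```

>>> servo_tool(delta_pos=[[0, 0, 0.0003], [0, 0, 0.0006], [0, 0, 0.0009], [0, 0, 0.0012], [0, 0, 0.0015]], angular=[[0, 0, 0], [0, 0, 0], [0, 0, 0], [0, 0, 0], [0, 0, 0]])

```text
clock: 14.55
position: [478.2, -64.9, 338.3]
ee_rot: [180.0, 0.0, 84.0]
contact_force: [-2.2, -1.8, 8.9]
width: 0.5
grasp_force: 4.7
```

>>> servo_tool(delta_pos=[[0, 0, 0.0003], [0, 0, 0.0006], [0, 0, 0.0009], [0, 0, 0.001], [0, 0, 0.001]], angular=[[0, 0, 0], [0, 0, 0], [0, 0, 0], [0, 0, 0], [0, 0, 0]])

```text
clock: 15.05
position: [478.2, -64.8, 338.1]
ee_rot: [180.0, 0.1, 84.0]
contact_force: [-4.0, -3.2, 16.2]
width: 0.4
grasp_force: 8.0
```

Hard stop: 16 N with almost no travel, at the predicted height. Lift off and check.

>>> servo_tool(delta_pos=[[0, 0, -0.003], [0, 0, -0.02], [0, 0, -0.05], [0, 0, -0.08], [0, 0, -0.1]], angular=[[0, 0, 0], [0, 0, 0], [0, 0, 0], [0, 0, 0], [0, 0, 0]])

```text
clock: 15.55
position: [478.2, -63.8, 438.4]
ee_rot: [179.9, -0.1, 84.1]
contact_force: [0.3, 0.0, 0.7]
width: -0.0
grasp_force: 0.0
```

>>> servo_tool(delta_pos=[[-0.04, 0, 0], [-0.08, 0, 0], [-0.12, 0, 0], [-0.16, 0, 0], [-0.19, 0, 0]], angular=[[0, 0, 0], [0, 0, 0], [0, 0, 0], [0, 0, 0], [0, 0, 0]])

```text
clock: 16.05
position: [457.6, -255.9, 436.4]
ee_rot: [-180.0, -0.0, 84.0]
contact_force: [-0.2, 0.3, 1.0]
width: 0.3
grasp_force: 0.0
```

Run:
```python
from h import *
im=eyes.snapshot("side");print(manip.observe()["position"])
cv2.imwrite("pics/side7.png",cv2.resize(im[130:330,200:360],None,fx=3,fy=3,interpolation=2))
for t in("knob_top","lever_tip","mug","salt","spice"):
    print(t,[(w("side",d["centre"]).round(0).tolist(),round(d["score"],2)) for d in eyes.tip_of("side",t)[:2]])
```

```text
[ 456.50054133 -261.15818221  435.96211675]
knob_top [([492.0, 54.0, 211.0], 0.77)]
lever_tip [([474.0, -74.0, 153.0], 0.4), ([523.0, 45.0, -2.0], 0.25)]
mug [([506.0, -161.0, -1.0], 0.96)]
salt [([599.0, -76.0, 5.0], 0.63)]
spice [([475.0, -76.0, 152.0], 0.36)]
```

View pics/side7.png

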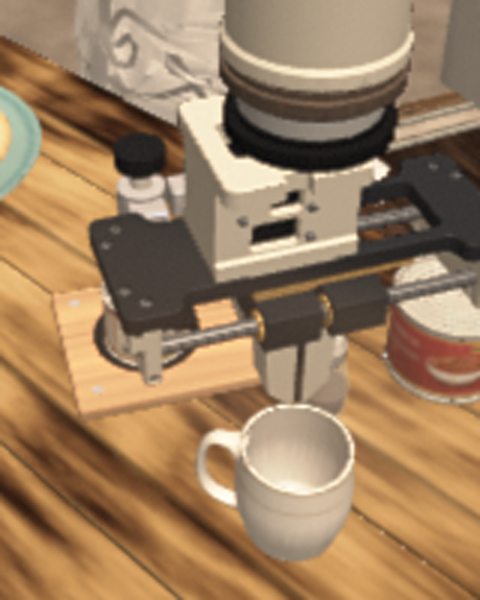

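The gripper hides the lever here, but the net puts its tip at z 153, the fully down height. The knob (140,155) is at about 211–215 mm, and the mug and salt shaker have not moved. The robot touches nothing.

```bash
python3 -c "
from station import manip
print(manip.observe()['contact_force'],manip.sign_off())"
```

```text
the job is handed in; nothing more can be done
[-0.15990349  0.58714497 -0.05360561] None
```

I pushed the stop down until its foot bore lightly on the tin's lid (hand force about 7 N), then swung the clamp lever onto its hard stop and handed the job in at about 16 s; no verdict came back. The tin looked unmoved before I locked the lever. The mug and salt shaker measured unmoved afterwards, and the spice jar wasn't visible in that last picture.

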